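Change over the laundry tubs: shut the white lid, flip the blue one open to stay

TASK

The whites are washed and a coloured load is next: with the fingertips only, push the white lid that stands open over until it drops fully shut, and flip the blue lid of the other tablet tub up by its thumb tab and past upright, so that it stays fully open, leaning back by its own weight. Push gently: do not grip, lift, tip or shove the tubs and do not fling or slam the lids. Leave everything else on the worktop where it is.

Things in the scene. Friction and masses are not known exactly. Their poses are not given: they have to be found in the camera images.
- blue_tub: white tablet tub with the blue lid, loose but heavy (1.5 to 2.2 kg), 115 (x) x 175 (y) x 110 mm tall without lid, packed with tablets to 88 mm. Origin under its centre; x points level from its front (thumb-tab side) to its back (hinge), z up. The front faces roughly the robot's right (tub x near world +y), turned from there by up to 0.4 rad
- blue_lid (a joint): angle of the blue lid (rad): 0 shut, 1.57 upright, 1.95 leaning back on its stop; starts shut (0). The lid weighs about 0.1 kg and its hinge is nearly free with a little damping: it drops shut from below about 1.55 rad and falls back to its stop from above about 1.65; nothing latches it.
- blue_lid_hinge (a point): middle of the blue lid's hinge line, which runs along the tub's y axis 62.5 mm behind the tub's centre and 110 mm above the worktop. Axes turn with the lid; shut, they match the tub's. Shut, the lid reaches 126 mm forward from here (-x), 187 mm wide (y), its flat top 7 mm above the hinge line and its 3 mm skirt down to 10 mm below it at the front and the two sides.
- blue_lid_tab (a point): centre of the blue lid's thumb tab, a plate 22 mm (out from the lid's front) x 64 mm (wide, y) x 4 mm thick that sticks out in front at the foot of the skirt; turns with the lid. Shut, it lies 137 mm in front of the hinge line and 8 mm below it, 102 mm above the worktop, with free room below it in front of the tub's wall. Its outer edge is 11 mm farther out. Leaning back, the tab is the highest part of the lid, about 250 mm above the worktop.
- white_tub: white tablet tub with the white lid, loose but heavy (1.5 to 2.2 kg), 115 (x) x 175 (y) x 110 mm tall without lid, packed with tablets to 88 mm. Origin under its centre; x points level from its front (thumb-tab side) to its back (hinge), z up. The front faces roughly the robot's right (tub x near world +y), turned from there by up to 0.4 rad
- white_lid (a joint): angle of the white lid (rad): 0 shut, 1.57 upright, 1.95 leaning back on its stop; starts open on its stop (about 1.95). The lid weighs about 0.1 kg and its hinge is nearly free with a little damping: it drops shut from below about 1.55 rad and falls back to its stop from above about 1.65; nothing latches it.
- white_lid_hinge (a point): middle of the white lid's hinge line, which runs along the tub's y axis 62.5 mm behind the tub's centre and 110 mm above the worktop. Axes turn with the lid; shut, they match the tub's. Shut, the lid reaches 126 mm forward from here (-x), 187 mm wide (y), its flat top 7 mm above the hinge line and its 3 mm skirt down to 10 mm below it at the front and the two sides.
- white_lid_tab (a point): centre of the white lid's thumb tab, a plate 22 mm (out from the lid's front) x 64 mm (wide, y) x 4 mm thick that sticks out in front at the foot of the skirt; turns with the lid. Shut, it lies 137 mm in front of the hinge line and 8 mm below it, 102 mm above the worktop, with free room below it in front of the tub's wall. Its outer edge is 11 mm farther out. Leaning back, the tab is the highest part of the lid, about 250 mm above the worktop.
- spray_bottle: trigger spray bottle, clear with green filling and green head, 72 mm across, about 210 mm tall, stands upright; origin under its centre
- softener_bottle: lilac fabric-softener bottle with white cap, 60 x 105 x 218 mm tall, upright; origin under its centre
- dosing_cup: small orange dosing cup, 58 mm across, 55 mm tall, open; origin under its centre
- scrub_brush: wooden scrubbing brush with yellow bristles, 150 x 52 x 44 mm tall, lying; origin under its centre, x along it
- clothes_peg: red plastic clothes peg, 75 x 15 x 10 mm tall, lying; origin under its centre, x along it
- stain_jar: white jar with red cap, 72 mm across, about 85 mm tall; origin under its centre
- lint_roller: lint roller with red handle and white roll, about 210 x 48 mm, 48 mm tall, lying; origin on the worktop below its middle, x along it towards the roll
Things that resemble listed ones, but are neither listed nor needed, are in the scene too. Leave any red look-alike of the blue_tub alone. Leave any turquoise look-alike of the white_tub alone.

How it is judged:
By the outcome, as a careful person would: the job done as asked, in the order asked, and still so for the second after the job is handed in, with the robot touching nothing.
It also fails if it takes over 58 s, if anything falls off the work surface, if the arm or the gripper's body presses on something with over 40 N, if the wrist force passes 120 N, or if a joint passes its speed limit or range.

ROBOT

A 6-joint arm with a two-finger parallel gripper is mounted at the origin on the work surface. World frame = base frame: x ahead of the robot, y to its left, z up, the work surface at z = 0. Lengths are in m, angles in rad, forces in N, time in s.
With the tool pointing down it reaches from about 0.35 to 0.95 m from the base axis. Payload 17.4 kg.
Tool frame: the origin (TCP) lies midway between the tips of the shut fingers; the grasp point (between the pads) lies 19 mm behind it; z points along the fingers, y is the line along which they close (so a half turn about z gives the same grasp; the last joint's range is limited). The gripper opens to 93 mm and grips with 3 to 60 N. Pads are 15 mm wide; open, the fingers measure 128 mm over their backs; the gripper's body (75 mm by 188 mm) begins 65 mm behind the grasp point.
Start: joints at [-1.247, 0.116, 1.442, -0, 1.584, -0.038], TCP at [0.239, -0.631, 0.219] pointing down, gripper open.
Joint ranges: [-2.83, 2.83], [-0.83, 2.19], [0.07, 2.5], [-1.14, 4.28], [0.01, 3], [-2.97, 2.97]. Speed limits (rad/s): [1.89, 1.89, 2.22, 3.14, 3.14, 3.14].

INTERFACE

Orientations are given as [roll, pitch, yaw] about the fixed x, y, z axes, in that order (R = Rz(yaw) Ry(pitch) Rx(roll)).
In Python, from workcell import * gives the robot as it stands.
- The arm moves only by the tool send_rows, never from a script. Its argument "moves" is a list of rows, each a list of 3 entries, a list of its own where there are three numbers: the opening, from 0 (shut) to 1 (fully open), then the shift along the tool's x, y, z each as a share of 0.25 m, from -1 to 1, then the turn, a rotation vector about the tool's x, y, z each as a share of 90 degrees, from -1 to 1. In form: [[claw, [x, y, z], [wx, wy, wz]], ...]. A call has 1 to 12 rows; each row is the pose to reach, as a shift and turn from the pose commanded when the call began, along the tool's axes at that moment; what a row does not reach only later rows make up. A row lasts 1/10 s, in which the tool goes at most 50 mm and 8.59 degrees, less where a joint would pass 70% of its speed; a pose out of reach is approached as far as the arm can. A call with a number of a shift or a turn outside -1 to 1 is refused whole. A call with a gripper value outside its range is refused whole. The fingers move at their own pace and stop on an object; the grip force is fixed at half the most. Time passes only in rows, so rows that repeat a pose let the fingers close. It gives the time, the measured TCP pose, the force, the opening and the grip force at its end, in the units of the state.
- state(): the state, without advancing time (a new reading comes with each control period).
- capture(name): name is "scene" or "side" or "wrist"; returns a dict with "frame" (420x560x3 uint8, blue, green, red), "mtx" (3x3 intrinsics, pixels), "R" (3x3) and "t" (3): a world point X has camera coordinates R X + t. Camera axes: x right, y down, z forward; pixel columns grow to the right and rows downward; lengths in m; the calibration is good to about 2 mm. The wrist camera is an equidistant fisheye: a pixel r from the principal point sees the ray r / f radians off the axis. A picture is of the moment at which its call begins. There is no depth.
- sign_off(): hands the job in; it is judged then, once.
The state is a dict: "clock": time; "q": joint angles; "qd": joint speeds; "effort": joint torques, N m; "tool_pos": TCP position; "tcp_rot": TCP orientation; "force": force on the tool from outside, world axes, zero at the start; "wrist_torque": the same for the moment, N m; "finger_gap": opening from 0.0 (shut) to 1.0 (fully open); "gripper_force": force on a finger pad.
Only numpy, scipy, OpenCV 4.12 (cv2) and the standard library are available. Lean on these libraries where they do the work, as an engineer would, in place of code of your own. Each camera call takes 0.05 s, during which the arm holds its last target. There are 200 camera calls.

## Working session

There is one attempt and no reset: what is moved stays moved. The work goes in short steps, Python scripts to look and compute and a tool call to move; the robot and the scene stay as the last step left them, time stands still between calls to the robot, and variables do not carry over. Pictures are saved under pics/ and viewed, at most 10 in all, crops included, and the job is handed in when it is done.

Besides the shell and the picture viewer there is one more tool, called after "Request:" as name(argument=value, ...) on one line, values as JSON. send_rows: Moves the arm, as the interface text tells. Its arguments: {"type":"object","properties":{"moves":{"type":"array"}},"required":["moves"]}

```bash
mkdir -p pics; ls
python3 - <<'E'
from workcell import *
import cv2,numpy as np
for n in ("scene","side"):
    c=capture(n); cv2.imwrite(f"pics/{n}0.png",c["frame"]); np.savez(f"{n}0.npz",**c)
    print(n,c["mtx"].tolist(),(-c["R"].T@c["t"]).round(3),c["R"].round(3).tolist())
s=state();print(s)
E
```

```text
pics
scene [[534.7159576842231, 0.0, 282.4204941164506], [0.0, 534.7159576842231, 208.96388008037536], [0.0, 0.0, 1.0]] [1.294 0.107 1.371] [[-0.232, 0.973, 0.012], [0.82, 0.202, -0.536], [-0.524, -0.114, -0.844]]
side [[435.4359760713246, 0.0, 284.22985738012875], [0.0, 435.4359760713246, 211.75228632162762], [0.0, 0.0, 1.0]] [0.131 0.845 1.35 ] [[-0.938, -0.345, 0.012], [-0.28, 0.74, -0.611], [0.202, -0.577, -0.791]]
{'clock': 0.1, 'q': array([-1.24679017e+00,  1.16438322e-01,  1.44218789e+00, -2.21838326e-05,
        1.58400323e+00, -3.77743596e-02]), 'qd': array([ 1.40040496e-03, -1.50475189e-03, -8.09522640e-04,  3.23918726e-04,
       -5.40342482e-04,  5.85210481e-05]), 'effort': array([-1.12835685e-03, -7.22895098e+01, -6.23868012e+01,  7.80814514e-02,
        2.27565371e-02, -9.66558127e-05]), 'tool_pos': array([ 0.23885335, -0.63113344,  0.21798536]), 'tcp_rot': array([-3.14055576e+00, -1.69886139e-05,  3.61780224e-01]), 'force': array([-0.24013566, -0.55929443, -0.0103403 ]), 'wrist_torque': array([-0.00157437, -0.01500727,  0.00896277]), 'gripper_force': 0.0, 'finger_gap': 0.9971977139314167}
```

View pics/scene0.png

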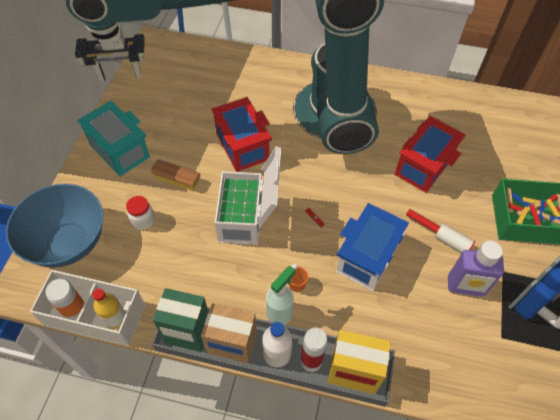

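View pics/side0.png

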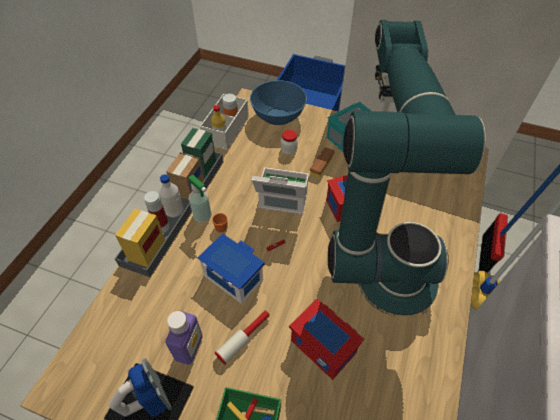

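```bash
cat > h.py <<'E'
import numpy as np,cv2
def ray(c,u,v):
    R,t=c["R"],c["t"]; d=R.T@np.linalg.inv(c["mtx"])@[u,v,1]; return -R.T@t,d
def onz(c,u,v,z):
    o,d=ray(c,u,v); return o+d*(z-o[2])/d[2]
def proj(c,X):
    p=c["mtx"]@(c["R"]@np.asarray(X)+c["t"]); return p[:2]/p[2]
E
python3 - <<'E'
from h import *
for n,(x,y,w,h),zt in (("scene",(320,190,110,110),.117),("side",(180,220,110,110),.117)):
    c=np.load(n+"0.npz"); f=c["frame"]; hsv=cv2.cvtColor(f,cv2.COLOR_BGR2HSV)
    m=cv2.inRange(hsv,(100,120,60),(125,255,255)); mm=np.zeros_like(m); mm[y:y+h,x:x+w]=m[y:y+h,x:x+w]
    cs,_=cv2.findContours(mm,0,2); k=max(cs,key=cv2.contourArea)
    print(n,cv2.contourArea(k),cv2.approxPolyDP(k,3,True)[:,0].tolist())
a=np.load("scene0.npz")["frame"];b=np.load("side0.npz")["frame"]
r=lambda f,x,y,w=100,h=75:cv2.resize(f[y:y+h,x:x+w],(400,300),interpolation=cv2.INTER_CUBIC)
cv2.imwrite("pics/crop.png",np.vstack([np.hstack([r(a,325,205,),r(b,185,230)]),np.hstack([r(a,205,145,133,100),r(b,240,155,)])]))
E
```

```text
scene 2882.5 [[368, 204], [359, 219], [350, 219], [342, 230], [346, 240], [337, 254], [380, 274], [407, 222]]
side 2059.0 [[222, 234], [198, 257], [207, 265], [208, 275], [234, 294], [225, 282], [242, 287], [263, 262], [245, 243], [236, 244]]
```

View pics/crop.png

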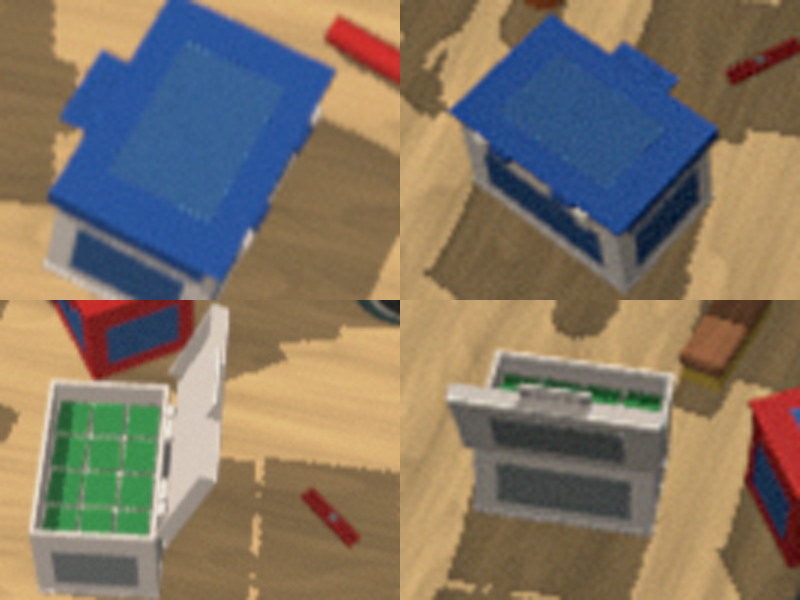

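Run:
```python
from h import *
a=np.load("scene0.npz");b=np.load("side0.npz")
def fit(P,name,off):
    # P: front-far(-), order FL,FR,BR,BL ; x axis front->back
    P=np.array(P); x=(P[2]+P[3]-P[0]-P[1])[:2]; y=(P[0]-P[1]+P[3]-P[2])[:2]
    print(name,P.round(3).tolist(),"sides",[np.linalg.norm(P[i]-P[i-1]).round(4) for i in range(4)],"yaw",np.arctan2(x[1],x[0]).round(3),"yaw-y",(np.arctan2(y[1],y[0])-np.pi/2).round(3),"mean",P.mean(0).round(4))
# x ~ +y world, y ~ -x world
fit([onz(a,u,v,.117) for u,v in [(367.7,204.7),(337.3,254.7),(379.5,274.7),(408.8,223)]],"blue scene",0)
fit([onz(b,185+u/4,230+v/4,.117) for u,v in [(718,130),(550,15),(453,108),(618,230)]  for u in [u-400]],"blue side",0)
fit([onz(a,205+u/3.0075,145+v/3,.11) for u,v in [(50,82),(35,232),(157,238),(165,88)]],"white scene",0)
for u,v in [(103,52),(62,118),(82,85)]: print("tab",onz(a,325+u/4,205+v/4,.104).round(3))
for u,v in [(625,42),(678,80)]: print("tab side",onz(b,185+(u-400)/4,230+v/4,.104).round(3))
print("lid tip far? ", onz(a,205+225/3.0075,145+10/3,.24).round(3))
for u,v in [(448,86),(673,127-0)]: print("whitelid side",onz(b,240+(u-400)/4,155+v/4,.24).round(3))
# peg,cup,roller,spray locations
for n,(u,v,z) in dict(peg=(315,217,.01),cup=(299,281,.05),rollertip=(408,211,.03),spray=(285,278,.2),redtub=(262,155,.1),brush=(175,175,.04)).items(): print(n,onz(a,u,v,z).round(3))
```

```text
blue scene [[0.445, 0.165, 0.117], [0.62, 0.11, 0.117], [0.652, 0.227, 0.117], [0.477, 0.284, 0.117]] sides [np.float64(0.1229), np.float64(0.1836), np.float64(0.1205), np.float64(0.1833)] yaw 1.307 yaw-y 1.262 mean [0.5487 0.1966 0.117 ]
blue side [[0.434, 0.166, 0.117], [0.611, 0.11, 0.117], [0.646, 0.223, 0.117], [0.473, 0.278, 0.117]] sides [np.float64(0.1194), np.float64(0.1861), np.float64(0.1184), np.float64(0.1814)] yaw 1.251 yaw-y 1.265 mean [0.5412 0.1942 0.117 ]
white scene [[0.431, -0.266, 0.11], [0.597, -0.23, 0.11], [0.577, -0.12, 0.11], [0.411, -0.156, 0.11]] sides [np.float64(0.1118), np.float64(0.17), np.float64(0.1116), np.float64(0.1694)] yaw 1.752 yaw-y -4.498 mean [ 0.5041 -0.1927  0.11  ]
tab [0.491 0.126 0.104]
tab [0.55  0.108 0.104]
tab [0.521 0.117 0.104]
tab side [0.544 0.105 0.104]
tab side [0.487 0.125 0.104]
lid tip far?  [ 0.405 -0.098  0.24 ]
whitelid side [ 0.571 -0.07   0.24 ]
whitelid side [ 0.375 -0.094  0.24 ]
peg [0.454 0.023 0.01 ]
cup [0.688 0.024 0.05 ]
rollertip [0.38  0.289 0.03 ]
spray [ 0.757 -0.001  0.2  ]
redtub [ 0.333 -0.17   0.1  ]
brush [ 0.427 -0.422  0.04 ]
```

Request:
send_rows(moves=[[0, [0, 0, -0.4], [0, 0, 0]], [0, [0, 0, -0.7], [0, 0, -0.1]], [0, [0.2, -0.23, -0.7], [0, 0, -0.2]], [0, [0.4, -0.46, -0.7], [0, 0, -0.3]], [0, [0.6, -0.69, -0.7], [0, 0, -0.4]], [0, [0.8, -0.92, -0.7], [0, 0, -0.5]], [0, [0.86, -0.98, -0.7], [0, 0, -0.6]], [0, [0.86, -0.98, -0.7], [0, 0, -0.7]], [0, [0.86, -0.98, -0.7], [0, 0, -0.8]], [0, [0.86, -0.98, -0.7], [0, 0, -0.894]], [0, [0.86, -0.98, -0.7], [0, 0, -0.894]], [0, [0.86, -0.98, -0.7], [0, 0, -0.894]]])

```text
clock: 1.3
tool_pos: [0.3534, -0.3257, 0.3936]
tcp_rot: [-3.142, -0.0, 1.768]
force: [0.1, 0.4, 0.0]
finger_gap: 0.031
gripper_force: 0.0
```

Request:
send_rows(moves=[[0, [0.15, 0.1, 0], [0, 0, 0]], [0, [0.32, 0.22, 0], [0, 0, 0]], [0, [0.48, 0.34, 0], [0, 0, 0]], [0, [0.64, 0.46, 0], [0, 0, 0]], [0, [0.8, 0.58, 0], [0, 0, 0]], [0, [1, 0.7, 0], [0, 0, 0]], [0, [1, 0.7, 0], [0, 0, 0]], [0, [1, 0.7, 0], [0, 0, 0]]])

```text
clock: 2.1
tool_pos: [0.4768, -0.0459, 0.3932]
tcp_rot: [-3.141, -0.0, 1.767]
force: [-0.1, -0.8, 0.4]
finger_gap: 0.005
gripper_force: 0.0
```

Request:
send_rows(moves=[[0, [0.15, 0, 0], [0, 0, 0]], [0, [0.15, 0, 0.2], [0, 0, 0]], [0, [0.15, 0, 0.4], [0, 0, 0]], [0, [0.15, 0, 0.6], [0, 0, 0]], [0, [0.15, 0, 0.72], [0, 0, 0]], [0, [0.15, 0, 0.72], [0, 0, 0]], [0, [0.15, 0, 0.72], [0, 0, 0]]])

```text
clock: 2.8
tool_pos: [0.4692, -0.0113, 0.215]
tcp_rot: [3.141, 0.0, 1.764]
force: [-0.2, -0.5, 0.4]
finger_gap: 0.007
gripper_force: 0.0
```

Run:
```python
from workcell import *
import cv2,numpy as np
f=[]
for n,(x,y) in (("scene",(180,110)),("side",(220,120))):
    c=capture(n); f.append(cv2.resize(c["frame"][y:y+150,x:x+133],(400,450)))
cv2.imwrite("pics/w1.png",np.hstack(f)); print(state()["tool_pos"])
```

```text
[ 0.46987748 -0.01085497  0.21618565]
```

View pics/w1.png

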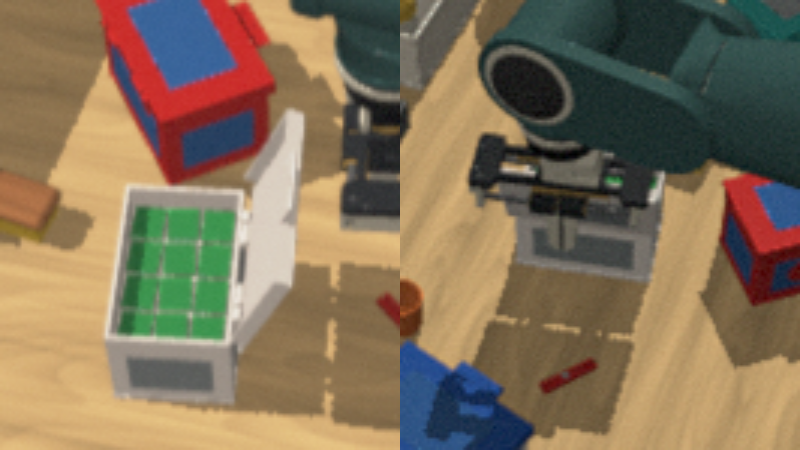

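Request:
send_rows(moves=[[0, [-0.05, 0, 0.02], [0, 0, 0]], [0, [-0.1, 0, 0.02], [0, 0, 0]], [0, [-0.14, 0, 0.02], [0, 0, 0]], [0, [-0.18, 0, 0.02], [0, 0, 0]], [0, [-0.21, 0, 0.02], [0, 0, 0]], [0, [-0.23, 0, 0.02], [0, 0, 0]], [0, [-0.25, 0, 0.02], [0, 0, 0]], [0, [-0.27, 0, 0.02], [0, 0, 0]], [0, [-0.29, 0, 0.02], [0, 0, 0]], [0, [-0.31, 0, 0.02], [0, 0, 0]], [0, [-0.33, 0, 0.02], [0, 0, 0]], [0, [-0.35, 0, 0.02], [0, 0, 0]]])

```text
clock: 4.1
tool_pos: [0.4862, -0.0963, 0.2087]
tcp_rot: [3.142, -0.0, 1.766]
force: [0.1, 0.4, -0.1]
finger_gap: 0.004
gripper_force: 0.2
```

Request:
send_rows(moves=[[0, [-0.02, 0, 0], [0, 0, 0]], [0, [-0.04, 0, 0], [0, 0, 0]], [0, [-0.055, 0, 0], [0, 0, 0]], [0, [-0.07, 0, 0], [0, 0, 0]], [0, [-0.085, 0, 0], [0, 0, 0]], [0, [-0.1, 0, 0], [0, 0, 0]], [0, [-0.115, 0, 0], [0, 0, 0]], [0, [-0.13, 0, 0], [0, 0, 0]], [0, [-0.145, 0, 0], [0, 0, 0]], [0, [-0.16, 0, 0], [0, 0, 0]], [0, [-0.17, 0, 0], [0, 0, 0]], [0, [-0.17, 0, 0], [0, 0, 0]]])

```text
clock: 5.3
tool_pos: [0.4944, -0.1379, 0.2086]
tcp_rot: [-3.141, 0.0, 1.766]
force: [-0.1, 1.2, 0.3]
finger_gap: 0.01
gripper_force: 0.0
```

Run:
```python
from workcell import *
import cv2,numpy as np
f=[]
for n,(x,y) in (("scene",(180,110)),("side",(220,120))):
    c=capture(n); f.append(cv2.resize(c["frame"][y:y+150,x:x+133],(400,450)))
cv2.imwrite("pics/w2.png",np.hstack(f)); s=state(); print(s["tool_pos"],s["force"])
```

```text
[ 0.49437512 -0.13761595  0.20860789] [-0.67600295 -0.15964233  0.2108254 ]
```

View pics/w2.png

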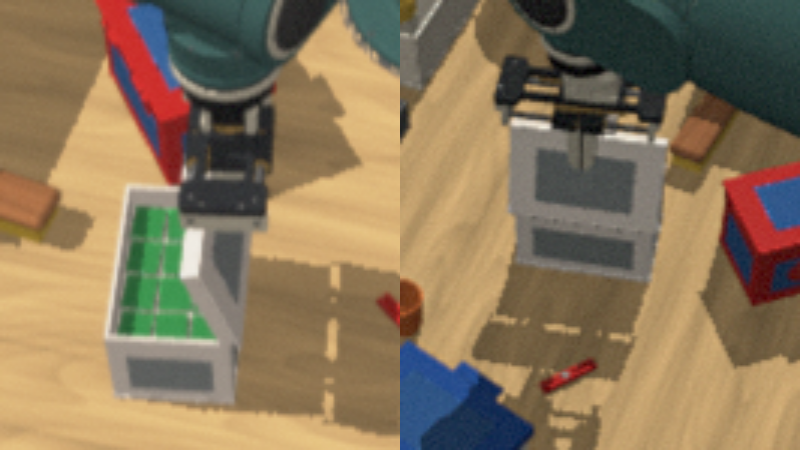

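Request:
send_rows(moves=[[0, [-0.015, 0, 0], [0, 0, 0]], [0, [-0.03, 0, 0], [0, 0, 0]], [0, [-0.045, 0, 0], [0, 0, 0]], [0, [-0.06, 0, 0], [0, 0, 0]], [0, [-0.075, 0, 0], [0, 0, 0]], [0, [-0.09, 0, 0], [0, 0, 0]], [0, [-0.09, 0, 0], [0, 0, 0]], [0, [-0.09, 0, 0], [0, 0, 0]], [0, [-0.09, 0, 0], [0, 0, 0]], [0, [-0.09, 0, 0], [0, 0, 0]]])

```text
clock: 6.4
tool_pos: [0.4987, -0.1596, 0.2087]
tcp_rot: [3.142, -0.0, 1.766]
force: [0.3, -0.3, 0.4]
finger_gap: 0.004
gripper_force: 0.0
```

Run:
```python
from workcell import *
import cv2,numpy as np
f=[]
for n,(x,y) in (("scene",(180,110)),("side",(220,120))):
    c=capture(n); f.append(cv2.resize(c["frame"][y:y+150,x:x+133],(400,450)))
cv2.imwrite("pics/w3.png",np.hstack(f)); s=state(); print(s["tool_pos"],s["force"])
```

```text
[ 0.49875655 -0.15959571  0.20869277] [-0.35822072  1.64508652 -0.15537277]
```

View pics/w3.png

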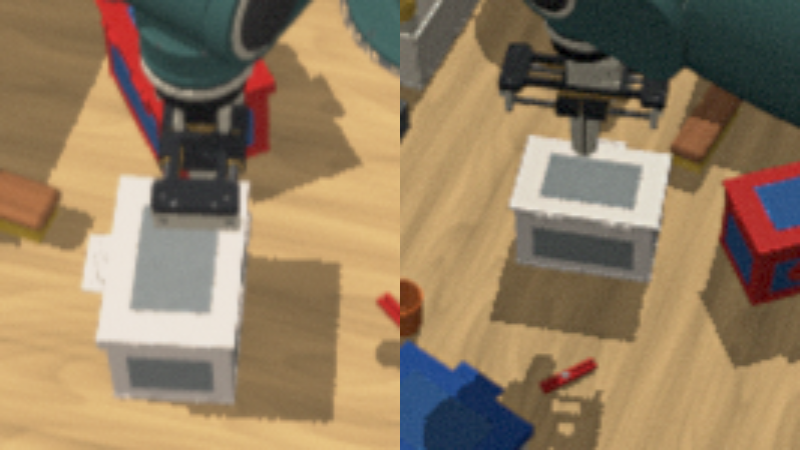

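Request:
send_rows(moves=[[0, [0, 0, -0.2], [0, 0, 0]], [0, [0, 0, -0.4], [0, 0, 0]], [0, [0.05, 0, -0.6], [0, 0, 0.05]], [0, [0.2, 0.05, -0.6], [0, 0, 0.14]], [0, [0.4, 0.09, -0.6], [0, 0, 0.23]], [0, [0.6, 0.13, -0.6], [0, 0, 0.318]], [0, [0.8, 0.17, -0.6], [0, 0, 0.318]], [0, [0.875, 0.19, -0.6], [0, 0, 0.318]], [0, [0.875, 0.19, -0.6], [0, 0, 0.318]], [0, [0.875, 0.19, -0.6], [0, 0, 0.318]]])

```text
clock: 7.5
tool_pos: [0.5028, 0.0645, 0.3586]
tcp_rot: [-3.142, 0.0, 1.268]
force: [-0.9, 0.5, -0.2]
finger_gap: 0.006
gripper_force: 0.0
```

Request:
send_rows(moves=[[0, [0, 0, 0], [0, 0.08, 0]], [0, [0, 0, 0], [0, 0.16, 0]], [0, [0, 0, 0], [0, 0.24, 0]], [0, [0, 0, 0], [0, 0.32, 0]], [0, [0, 0, 0], [0, 0.4, 0]], [0, [0, 0, 0], [0, 0.46, 0]], [0, [0, 0, 0], [0, 0.5, 0]], [0, [0, 0, 0], [0, 0.5, 0]], [0, [0, 0, 0], [0, 0.5, 0]]])

```text
clock: 8.4
tool_pos: [0.503, 0.063, 0.3587]
tcp_rot: [3.141, -0.783, 1.265]
force: [0.3, 0.1, 0.6]
finger_gap: 0.004
gripper_force: 0.0
```

```bash
cat >> h.py <<'E'
from scipy.spatial.transform import Rotation as Ro
H=np.array([.564,.255,.11]); ps=1.265; X=np.array([np.cos(ps),np.sin(ps),0]); Y=np.array([-np.sin(ps),np.cos(ps),0]); Z=np.array([0,0,1.])
def rel(s):
    d=s["tool_pos"]-H; return np.array([d@X,d@Y,d@Z])
def share(s,pts):  # pts rel hinge (x,y,z)-> tool shares
    R=Ro.from_euler("xyz",s["tcp_rot"]).as_matrix()
    return [((R.T@(H+p[0]*X+p[1]*Y+p[2]*Z-s["tool_pos"]))/.25).round(3).tolist() for p in np.array(pts)]
E
python3 - <<'E'
from workcell import *
from h import *
s=state(); print(s["q"].round(2),s["tool_pos"],s["tcp_rot"],rel(s)); R=Ro.from_euler("xyz",s["tcp_rot"]).as_matrix()
print("tool axes in tub",(np.array([X,Y,Z])@R).round(3).tolist())
print(share(s,[(-.20,0,.08),(-.195,0,-.03),(-.139,0,-.03)]))
E
```

```text
[-0.37 -0.37  1.8   0.79  1.71  0.06] [0.50298792 0.06299332 0.35871989] [ 3.14093946 -0.7833551   1.26511822] [-0.20146686  0.00037746  0.24871989]
tool axes in tub [[0.709, -0.0, 0.706], [0.0, -1.0, -0.001], [0.706, 0.0, -0.709]]
[[-0.472, 0.001, 0.482], [-0.768, 0.001, 0.808], [-0.61, 0.001, 0.966]]
```

Request:
send_rows(moves=[[0, [-0.12, 0, 0.12], [0, 0, 0]], [0, [-0.24, 0, 0.24], [0, 0, 0]], [0, [-0.36, 0, 0.36], [0, 0, 0]], [0, [-0.47, 0, 0.48], [0, 0, 0]], [0, [-0.55, 0, 0.57], [0, 0, 0]], [0, [-0.63, 0, 0.65], [0, 0, 0]], [0, [-0.7, 0, 0.73], [0, 0, 0]], [0, [-0.768, 0, 0.808], [0, 0, 0]], [0, [-0.768, 0, 0.808], [0, 0, 0]], [0, [-0.768, 0, 0.808], [0, 0, 0]]])

```text
clock: 9.4
tool_pos: [0.5054, 0.071, 0.0811]
tcp_rot: [3.141, -0.785, 1.268]
force: [0.1, -0.7, 1.0]
finger_gap: 0.005
gripper_force: 0.0
```

Run:
```python
from workcell import *
from h import *
s=state(); print(s["q"].round(2),s["tool_pos"],rel(s),s["force"])
print(share(s,[(-.139,0,-.03)]))
f=[]
for n,(x,y) in (("scene",(280,150)),("side",(160,190))):
    c=capture(n); f.append(cv2.resize(c["frame"][y:y+150,x:x+133],(400,450)))
cv2.imwrite("pics/b1.png",np.hstack(f))
```

```text
[-0.35 -0.2   2.13  0.81  1.35 -0.29] [0.50540678 0.07097114 0.08106555] [-0.19313095  0.00047255 -0.02893445] [ 0.07648554 -0.65898574  0.96682203]
[[0.15, 0.002, 0.156]]
```

View pics/b1.png

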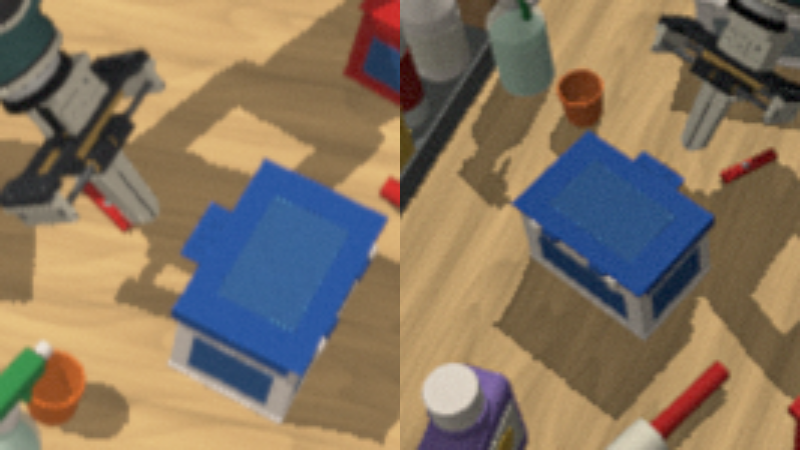

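Request:
send_rows(moves=[[0, [0.03, 0, 0.03], [0, 0, 0]], [0, [0.06, 0, 0.06], [0, 0, 0]], [0, [0.09, 0, 0.09], [0, 0, 0]], [0, [0.11, 0, 0.115], [0, 0, 0]], [0, [0.13, 0, 0.135], [0, 0, 0]], [0, [0.15, 0, 0.156], [0, 0, 0]], [0, [0.15, 0, 0.156], [0, 0, 0]]])

```text
clock: 10.2
tool_pos: [0.5212, 0.1232, 0.0788]
tcp_rot: [-3.141, -0.785, 1.267]
force: [0.3, 0.4, -0.3]
finger_gap: 0.007
gripper_force: 0.2
```

Run:
```python
from workcell import *
from h import *
s=state(); print(rel(s),s["force"])
pts=[]
for th in np.arange(0.,1.9,.1):
    C=.137*np.array([-np.cos(th),np.sin(th)])-.010*np.array([np.sin(th),np.cos(th)])-.0053
    pts.append((C[0],0,C[1]))
for th,p,q in zip(np.arange(0,1.9,.1),pts,share(s,pts)): print(th.round(2),np.round(p,3),q)
```

```text
[-0.13856236  0.00115142 -0.03116746] [ 0.3111836   0.44630006 -0.3132892 ]
0.0 [-0.142  0.    -0.015] [0.034, 0.005, -0.055]
0.1 [-0.143  0.    -0.002] [0.072, 0.005, -0.095]
0.2 [-0.142  0.     0.012] [0.114, 0.005, -0.131]
0.3 [-0.139  0.     0.026] [0.159, 0.005, -0.162]
0.4 [-0.135  0.     0.039] [0.207, 0.005, -0.189]
0.5 [-0.13   0.     0.052] [0.257, 0.005, -0.211]
0.6 [-0.124  0.     0.064] [0.31, 0.005, -0.228]
0.7 [-0.117  0.     0.075] [0.363, 0.005, -0.239]
0.8 [-0.108  0.     0.086] [0.418, 0.005, -0.245]
0.9 [-0.098  0.     0.096] [0.473, 0.005, -0.245]
1.0 [-0.088  0.     0.105] [0.528, 0.005, -0.24]
1.1 [-0.076  0.     0.112] [0.582, 0.005, -0.23]
1.2 [-0.064  0.     0.119] [0.634, 0.005, -0.214]
1.3 [-0.052  0.     0.124] [0.685, 0.005, -0.193]
1.4 [-0.038  0.     0.128] [0.733, 0.005, -0.167]
1.5 [-0.025  0.     0.131] [0.779, 0.006, -0.137]
1.6 [-0.011  0.     0.132] [0.821, 0.006, -0.101]
1.7 [0.002 0.    0.132] [0.86, 0.006, -0.062]
1.8 [0.016 0.    0.13 ] [0.894, 0.006, -0.02]
```

Request:
send_rows(moves=[[0, [0.017, 0.002, -0.028], [0, 0, 0]], [0, [0.034, 0.005, -0.055], [0, 0, 0]], [0, [0.053, 0.005, -0.075], [0, 0, 0]], [0, [0.072, 0.005, -0.095], [0, 0, 0]], [0, [0.093, 0.005, -0.113], [0, 0, 0]], [0, [0.114, 0.005, -0.131], [0, 0, 0]], [0, [0.136, 0.005, -0.147], [0, 0, 0]], [0, [0.159, 0.005, -0.162], [0, 0, 0]], [0, [0.183, 0.005, -0.176], [0, 0, 0]], [0, [0.207, 0.005, -0.189], [0, 0, 0]], [0, [0.232, 0.005, -0.2], [0, 0, 0]], [0, [0.257, 0.005, -0.211], [0, 0, 0]]])

```text
clock: 11.4
tool_pos: [0.5249, 0.1301, 0.1622]
tcp_rot: [-3.141, -0.785, 1.267]
force: [-0.0, 0.9, -0.3]
finger_gap: 0.005
gripper_force: 0.2
```

Run:
```python
from workcell import *
from h import *
s=state(); print(rel(s),s["force"])
f=[]
for n,(x,y) in (("scene",(280,150)),("side",(160,190))):
    c=capture(n); f.append(cv2.resize(c["frame"][y:y+150,x:x+133],(400,450)))
cv2.imwrite("pics/b2.png",np.hstack(f))
```

```text
[-0.13085839 -0.00027518  0.05219906] [-0.02939904  0.8628249  -0.26301288]
```

View pics/b2.png

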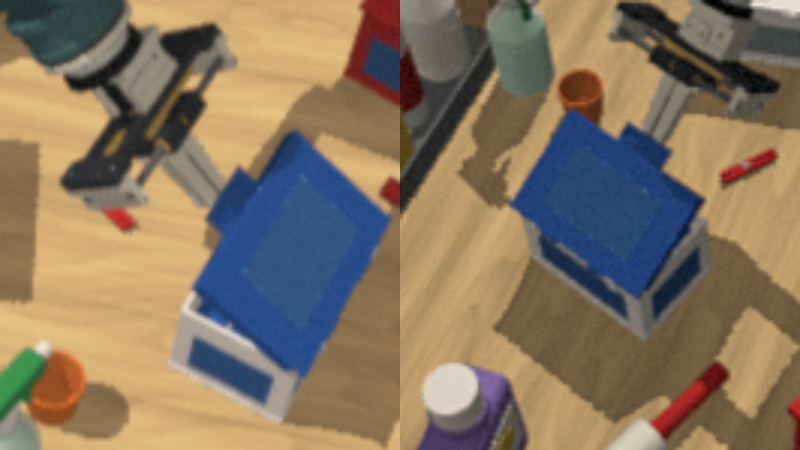

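Request:
send_rows(moves=[[0, [0.026, 0, -0.009], [0, 0, 0]], [0, [0.053, 0, -0.017], [0, 0, 0]], [0, [0.08, 0, -0.023], [0, 0, 0]], [0, [0.106, 0, -0.028], [0, 0, 0]], [0, [0.133, 0, -0.031], [0, 0, 0]], [0, [0.161, 0, -0.034], [0, 0, 0]], [0, [0.188, 0, -0.034], [0, 0, 0]], [0, [0.216, 0, -0.034], [0, 0, 0]], [0, [0.243, 0, -0.032], [0, 0, 0]], [0, [0.271, 0, -0.029], [0, 0, 0]], [0, [0.298, 0, -0.024], [0, 0, 0]], [0, [0.325, 0, -0.019], [0, 0, 0]]])

```text
clock: 12.7
tool_pos: [0.5412, 0.182, 0.2228]
tcp_rot: [-3.142, -0.785, 1.267]
force: [-0.8, 0.3, -0.7]
finger_gap: 0.006
gripper_force: 0.2
```

Request:
send_rows(moves=[[0, [0.026, 0, 0.008], [0, 0, 0]], [0, [0.052, 0, 0.016], [0, 0, 0]], [0, [0.078, 0, 0.026], [0, 0, 0]], [0, [0.103, 0, 0.037], [0, 0, 0]], [0, [0.127, 0, 0.05], [0, 0, 0]], [0, [0.151, 0, 0.063], [0, 0, 0]], [0, [0.174, 0, 0.078], [0, 0, 0]], [0, [0.19, 0, 0.088], [0, 0, 0]], [0, [0.205, 0, 0.1], [0, 0, 0]], [0, [0.22, 0, 0.113], [0, 0, 0]], [0, [0.23, 0, 0.12], [0, 0, 0]], [0, [0.239, 0, 0.129], [0, 0, 0]]])

```text
clock: 13.9
tool_pos: [0.5606, 0.2438, 0.242]
tcp_rot: [-3.142, -0.785, 1.267]
force: [0.6, 0.3, -0.0]
finger_gap: 0.006
gripper_force: 0.0
```

Run:
```python
from workcell import *
from h import *
s=state(); print(rel(s),s["force"])
f=[]
for n,(x,y) in (("scene",(280,150)),("side",(160,190))):
    c=capture(n); f.append(cv2.resize(c["frame"][y:y+150,x:x+133],(400,450)))
cv2.imwrite("pics/b3.png",np.hstack(f))
```

```text
[-0.01172907 -0.00014291  0.13199628] [ 0.58412962  0.34519914 -0.03213204]
```

View pics/b3.png

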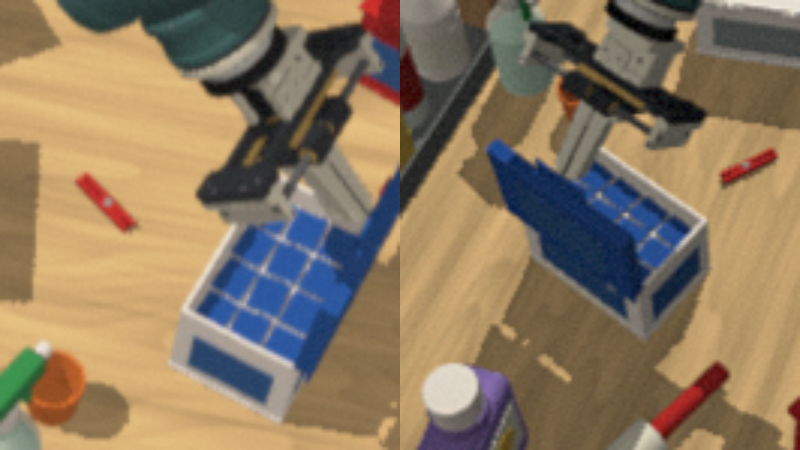

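Request:
send_rows(moves=[[0, [0.013, 0, 0.013], [0, 0, 0]], [0, [0.026, 0, 0.026], [0, 0, 0]], [0, [0.039, 0, 0.039], [0, 0, 0]], [0, [0.05, 0, 0.053], [0, 0, 0]], [0, [0.062, 0, 0.067], [0, 0, 0]], [0, [0.073, 0, 0.081], [0, 0, 0]], [0, [0.073, 0, 0.081], [0, 0, 0]], [0, [0.073, 0, 0.081], [0, 0, 0]], [0, [0.073, 0, 0.081], [0, 0, 0]]])

```text
clock: 14.9
tool_pos: [0.5687, 0.2694, 0.2406]
tcp_rot: [3.142, -0.785, 1.266]
force: [-0.6, -0.4, 0.2]
finger_gap: 0.007
gripper_force: 0.0
```

Request:
send_rows(moves=[[0, [0, 0, -0.06], [0, 0, 0]], [0, [0, 0, -0.15], [0, 0, 0]], [0, [0, 0, -0.3], [0, 0, 0]], [0, [0, 0, -0.45], [0, 0, 0]], [0, [0, 0, -0.6], [0, 0, 0]], [0, [0, 0, -0.75], [0, 0, 0]], [0, [0, 0, -0.75], [0, 0, 0]], [0, [0, 0, -0.75], [0, 0, 0]], [0, [0, 0, -0.75], [0, 0, 0]], [0, [0, 0, -0.75], [0, 0, 0]]])

```text
clock: 15.9
tool_pos: [0.5288, 0.1435, 0.3722]
tcp_rot: [-3.14, -0.785, 1.266]
force: [0.2, 0.2, 0.1]
finger_gap: 0.004
gripper_force: 0.0
```

Run:
```python
from workcell import *
from h import *
s=state(); print(rel(s),s["force"],s["clock"])
f=[]
for n in ("scene","side"):
    c=capture(n); f.append(c["frame"][90:330,150:450])
cv2.imwrite("pics/b4.png",cv2.resize(np.hstack(f),(800,320)))
```

```text
[-1.16941783e-01  3.66305077e-06  2.62233758e-01] [0.15051448 0.2024649  0.09570101] 15.9
```

View pics/b4.png

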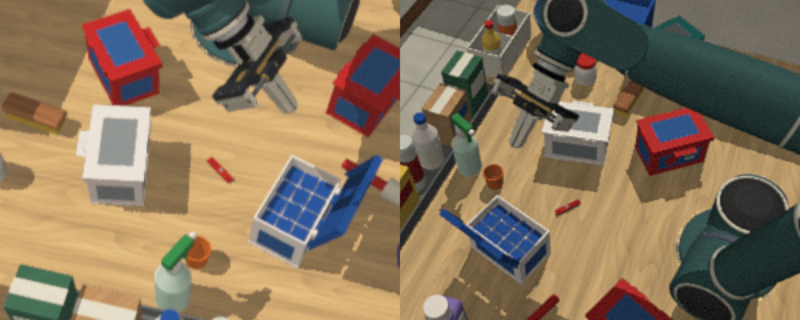

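The view shows the white lid shut (about 120,140 left). The blue lid is leaning back open (about 345,200 left), and the arm is clear of everything.

```bash
python3 -c "
from workcell import *
print(sign_off())"
```

```text
the job is handed in; nothing more can be done
None
```

The white lid is shut, the blue lid is fully open and leaning back, nothing else was seen to move, and the job was handed in at about 16 s of robot time.

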